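# Tighten a mould's retainer plate and tug-test its core inserts

## Robot

A 6-joint arm with a two-finger parallel gripper is mounted at the origin on the work surface. World frame = base frame: x ahead of the robot, y to its left, z up, the work surface at z = 0. Lengths are in m, angles in rad, forces in N, time in s.
With the tool pointing down it reaches from about 0.275 to 0.825 m from the base axis. Payload 4.9 kg.
Tool frame: the origin (TCP) lies midway between the tips of the shut fingers; the grasp point (between the pads) lies 19 mm behind it (grip_point_offset is the distance from the TCP to the grasp point, in m); z points along the fingers, y is the line along which they close (so a half turn about z gives the same grasp; the last joint's range is limited). The gripper opens to 85 mm and grips with 20 to 120 N. Pads are 22 mm wide; open, the fingers measure 114 mm over their backs; the gripper's body (76 mm by 85 mm) begins 54 mm behind the grasp point. The pads swing forward as they close: fully open they stand 13 mm farther back than shut.
Start: joints at [1.083, 0.326, -0.193, 1.052, 0, 1.437], TCP at [0.191, 0.516, 0.204] pointing down, gripper open.
Joint ranges: [-2.65, 2.65], [-0.97, 1.79], [-1.3, 1.35], [-1.93, 2.1], [-1.47, 1.37], [-3.14, 3.14]. Speed limits (rad/s): [2.57, 2.57, 3.14, 3.14, 3.14, 3.14].

## Interface

Orientations are given as a rotation vector (axis times angle).
In Python, from cell import * gives the robot as it stands. Calls block until the motion is done:
- movep(position, orientation): joint-space move of the TCP to a pose.
- move_l(position, velocity=0.15, rot=None, until_force=None): straight line of the TCP; rot=None keeps the orientation; velocity is the mean speed in m/s. With until_force (N) it stops when the force on the tool has changed by that much, and returns True; else False.
- set_joints(angles): joint-space move.
- let_go() and grab(newtons=None): open the fingers fully, or close them until they stop; newtons is the grip in N (None keeps the last).
- sleep(seconds).
- ik(position, orientation): joint angles nearest the present ones, or None.
- get_state(): the state.
- grab_frame(name): name is "side" or "top" or "wrist"; returns a dict with "img" (480x640x3 uint8, red, green, blue), "fx", "fy", "cx", "cy" (pixels), "k1" (the pictures are not rectified: a ray, as slopes to the right and down, at radius r is drawn at 1 + k1 r^2 times it, then the intrinsics apply), "cam_to_world" (4x4, takes a point from camera to world coordinates); the wrist camera has in their place "T_tool_cam" (4x4, takes a point from camera to tool coordinates, whose origin is the TCP and whose axes are the flange's). Camera axes: x right, y down, z forward; pixel columns grow to the right and rows downward; lengths in m; the calibration is good to about 2 mm. A picture is of the moment at which its call begins: read the wrist's pose just before it. There is no depth.
A pose or a line that the arm cannot do raises MotionError and nothing moves.
- sign_off(): hands the job in; it is judged then, once.
Trained networks look in the newest picture that a camera, given by its name, has taken for a name from the list of things; names that differ only in an ending like _2 or _b are one class to them, and where a whole thing is asked for, a point or a joint stands for the part that bears it (a point fixed in the world has none). Each returns a list of dicts, best first, with "score" (0 to 1); they miss things now and then, are a little off and sometimes report something else, mostly with a low value. They report only what shows in the picture. A call takes as long as a camera call.
- spot_in(camera, name): "centre" ([column, row] in pixels, amid what is visible of it).
- silhouettes(camera, name): "mask" (480x640 bool, what is visible of it) and "centre" ([column, row] in pixels, amid what is visible of it).
- tip_of(camera, name): "centre" ([column, row] in pixels: a listed point, or the origin of a listed thing).
The state is a dict: "clock": time; "q": joint angles; "joint_velocities": joint speeds; "tau": joint torques, N m; "position": TCP position; "eef_rot": TCP orientation; "contact_force": force on the tool from outside, world axes, zero at the start; "wrist_torque": the same for the moment, N m; "finger_gap": opening from 0.0 (shut) to 1.0 (fully open); "grasp_force": force on a finger pad.
Only numpy, scipy, OpenCV 4.12 (cv2) and the standard library are available. Lean on these libraries where they do the work, as an engineer would, in place of code of your own. Each camera call takes 0.05 s, during which the arm holds its last target. There are 200 camera calls.

## Task

Turn the three captive bolt knobs on the mould's retainer plate clockwise to their end stops: orange first, then blue, then grey. Then tug-test every core insert that is there, in the order red, yellow, green, black, purple, by drawing it straight up with about 12 N for a moment and never more than 20 N; let an insert that holds spring back into place, and put one that comes out into the red scrap tray, which stays upright. Leave the bin, cup, rotary tool and blue casting alone.

Things in the scene. Friction and masses are not known exactly. Their poses are not given: they have to be found in the camera images.
- mould: Blue rubber mould slab (210 x 340 x 16 mm) under an aluminium retainer plate (190 x 320 x 24 mm) whose top face is 40 mm above the bench; fixed. Origin: centre of the underside, z up. Five square sockets 60 mm apart run along its y axis at x = +55 mm (y = 120, 60, 0, -60, -120 mm for red, yellow, green, black, purple; a flat grey blanking cap shuts one that has no insert).
- mould_row (a point): Middle of the socket row on the plate's top face, 40 mm above the bench. Under its head each insert has a steel flange 26 x 26 x 4 mm that rests on the plate, and a 9 x 15 mm shank 14 to 18 mm long in the socket (whole insert about 60 mm long). The three knobs stand 110 mm apart in a parallel row 107 mm nearer the robot.
- scrap_tray: Loose red plastic tray, open at the top, 150 x 150 mm outside, 50 mm high, walls and floor 4 mm. Origin: centre of the underside. It stands to the left or right of the mould.
- knob_orange (a joint): Turn of the orange captive bolt knob, rad: grows as it is turned clockwise seen from above; end stop (fully tight) at 2.4. Starts anywhere from 0 to 0.8. Stiff to turn (0.06 N m), stays where it is left.
- knob_orange_grip (a point): Grip point of the orange knob, on its vertical axis, 37 mm above the plate top and 7 mm below the top of its grip bar. The bar is 42 mm long (this frame's x axis, turning with the knob), 14 mm wide (y), 32 mm tall, on a 44 mm disc whose top is 14 mm above the plate. Which of the three places it stands in varies.
- knob_blue (a joint): Turn of the blue captive bolt knob, rad: grows as it is turned clockwise seen from above; end stop (fully tight) at 2.4. Starts anywhere from 0 to 0.8. Stiff to turn (0.06 N m), stays where it is left.
- knob_blue_grip (a point): Grip point of the blue knob, on its vertical axis, 37 mm above the plate top and 7 mm below the top of its grip bar. The bar is 42 mm long (this frame's x axis, turning with the knob), 14 mm wide (y), 32 mm tall, on a 44 mm disc whose top is 14 mm above the plate. Which of the three places it stands in varies.
- knob_grey (a joint): Turn of the grey captive bolt knob, rad: grows as it is turned clockwise seen from above; end stop (fully tight) at 2.4. Starts anywhere from 0 to 0.8. Stiff to turn (0.06 N m), stays where it is left.
- knob_grey_grip (a point): Grip point of the grey knob, on its vertical axis, 37 mm above the plate top and 7 mm below the top of its grip bar. The bar is 42 mm long (this frame's x axis, turning with the knob), 14 mm wide (y), 32 mm tall, on a 44 mm disc whose top is 14 mm above the plate. Which of the three places it stands in varies.
- red_a_head (a point): Mid-height centre of the red insert's 20 x 20 x 40 mm head (make a; makes a and b look alike, one at most is present, the other reads None; only a tug tells which are retained). x, y along its sides, z up along it. Seated, 24 mm above the plate top. Retained by a sprung clip: pulling up takes 1 N plus 2 N per mm of rise, and it springs back. Not retained: lifts out with only its weight, 60 g.
- red_b_head (a point): Mid-height centre of the red insert's 20 x 20 x 40 mm head (make b; makes a and b look alike, one at most is present, the other reads None; only a tug tells which are retained). x, y along its sides, z up along it. Seated, 24 mm above the plate top. Retained by a sprung clip: pulling up takes 1 N plus 2 N per mm of rise, and it springs back. Not retained: lifts out with only its weight, 60 g.
- yellow_a_head (a point): Mid-height centre of the yellow insert's 20 x 20 x 40 mm head (make a; makes a and b look alike, one at most is present, the other reads None; only a tug tells which are retained). x, y along its sides, z up along it. Seated, 24 mm above the plate top. Retained by a sprung clip: pulling up takes 1 N plus 2 N per mm of rise, and it springs back. Not retained: lifts out with only its weight, 60 g.
- yellow_b_head (a point): Mid-height centre of the yellow insert's 20 x 20 x 40 mm head (make b; makes a and b look alike, one at most is present, the other reads None; only a tug tells which are retained). x, y along its sides, z up along it. Seated, 24 mm above the plate top. Retained by a sprung clip: pulling up takes 1 N plus 2 N per mm of rise, and it springs back. Not retained: lifts out with only its weight, 60 g.
- green_a_head (a point): Mid-height centre of the green insert's 20 x 20 x 40 mm head (make a; makes a and b look alike, one at most is present, the other reads None; only a tug tells which are retained). x, y along its sides, z up along it. Seated, 24 mm above the plate top. Retained by a sprung clip: pulling up takes 1 N plus 2 N per mm of rise, and it springs back. Not retained: lifts out with only its weight, 60 g.
- green_b_head (a point): Mid-height centre of the green insert's 20 x 20 x 40 mm head (make b; makes a and b look alike, one at most is present, the other reads None; only a tug tells which are retained). x, y along its sides, z up along it. Seated, 24 mm above the plate top. Retained by a sprung clip: pulling up takes 1 N plus 2 N per mm of rise, and it springs back. Not retained: lifts out with only its weight, 60 g.
- black_a_head (a point): Mid-height centre of the black insert's 20 x 20 x 40 mm head (make a; makes a and b look alike, one at most is present, the other reads None; only a tug tells which are retained). x, y along its sides, z up along it. Seated, 24 mm above the plate top. Retained by a sprung clip: pulling up takes 1 N plus 2 N per mm of rise, and it springs back. Not retained: lifts out with only its weight, 60 g.
- black_b_head (a point): Mid-height centre of the black insert's 20 x 20 x 40 mm head (make b; makes a and b look alike, one at most is present, the other reads None; only a tug tells which are retained). x, y along its sides, z up along it. Seated, 24 mm above the plate top. Retained by a sprung clip: pulling up takes 1 N plus 2 N per mm of rise, and it springs back. Not retained: lifts out with only its weight, 60 g.
- purple_a_head (a point): Mid-height centre of the purple insert's 20 x 20 x 40 mm head (make a; makes a and b look alike, one at most is present, the other reads None; only a tug tells which are retained). x, y along its sides, z up along it. Seated, 24 mm above the plate top. Retained by a sprung clip: pulling up takes 1 N plus 2 N per mm of rise, and it springs back. Not retained: lifts out with only its weight, 60 g.
- purple_b_head (a point): Mid-height centre of the purple insert's 20 x 20 x 40 mm head (make b; makes a and b look alike, one at most is present, the other reads None; only a tug tells which are retained). x, y along its sides, z up along it. Seated, 24 mm above the plate top. Retained by a sprung clip: pulling up takes 1 N plus 2 N per mm of rise, and it springs back. Not retained: lifts out with only its weight, 60 g.
- stock_bin: Bystander: open cardboard bin 150 x 150 x 50 mm with brass and steel rods, on the other side of the mould from the tray. Origin: centre of the underside. Leave it alone.
- plaster_cup: Bystander: white cup, 70 mm across, 90 mm high, beyond the mould. Origin: centre of the underside. Leave it alone.
- rotary_tool: Bystander: red rotary hand tool lying on its side, about 195 mm long, 50 mm high, beyond the mould. Origin: centre of the underside. Leave it alone.
- casting: Bystander: blue stepped casting 60 x 120 x 55 mm, beyond the mould. Origin: centre of the underside. Leave it alone.

How it is judged:
By the outcome, as a careful person would: the job done as asked, in the order asked, and still so for the second after the job is handed in, with the robot touching nothing.
Of red_a, red_b only 1 to 1 are there at a start; the rules pass over those that are not, and their reading is None.
Of yellow_a, yellow_b, yellow_blank only 1 to 1 are there at a start; the rules pass over those that are not, and their reading is None.
Of green_a, green_b only 1 to 1 are there at a start; the rules pass over those that are not, and their reading is None.
Of black_a, black_b, black_blank only 1 to 1 are there at a start; the rules pass over those that are not, and their reading is None.
Of purple_a, purple_b only 1 to 1 are there at a start; the rules pass over those that are not, and their reading is None.
At some moment in a run one of scrap_tray may be knocked a few centimetres aside while the robot is not near it.
Once in a run the grip may slacken for a moment while it holds something.
It also fails if it takes over 210 s, if anything falls off the work surface, if the arm or the gripper's body presses on something with over 40 N, if the wrist force passes 120 N, or if a joint passes its speed limit or range.

## Working session

There is one attempt and no reset: what is moved stays moved. The work goes in short steps, each a Python script; the robot and the scene stay as the last script left them, time stands still between calls to the robot, and variables do not carry over. Pictures are saved under pics/ and viewed, at most 14 in all, crops included, and the job is handed in when it is done.

```bash
mkdir -p pics; ls
cat > h.py <<'E'
from cell import *
import numpy as np, cv2
from scipy.spatial.transform import Rotation as R
def snap(n,f=None):
    s=get_state(); F=grab_frame(n)
    if n=="wrist":
        T=np.eye(4);T[:3,:3]=R.from_rotvec(s["eef_rot"]).as_matrix();T[:3,3]=s["position"]
        F["cam_to_world"]=T@F["T_tool_cam"]
    if f: cv2.imwrite("pics/"+f,F["img"][:,:,::-1])
    return F
def ray(F,p):
    K=np.array([[F["fx"],0,F["cx"]],[0,F["fy"],F["cy"]],[0,0,1.]])
    u=cv2.undistortPoints(np.array([[p]],float),K,np.array([F["k1"],0,0,0.]))[0,0]
    T=F["cam_to_world"]; return T[:3,3],T[:3,:3]@np.array([u[0],u[1],1.])
def onz(F,p,z):
    o,d=ray(F,p); return o+d*(z-o[2])/d[2]
def proj(F,P):
    T=np.linalg.inv(F["cam_to_world"]); c=T[:3,:3]@np.asarray(P,float)+T[:3,3]
    x=c[:2]/c[2]; x=x*(1+F["k1"]*(x@x)); return np.array([F["fx"]*x[0]+F["cx"],F["fy"]*x[1]+F["cy"]])
def down(yaw):  # tool z down, tool y axis at angle yaw+90 ; tool x at yaw
    x=np.array([np.cos(yaw),np.sin(yaw),0]);z=np.array([0,0,-1.]);y=np.cross(z,x)
    return R.from_matrix(np.c_[x,y,z]).as_rotvec()
E
python3 - <<'E'
from h import *
s=get_state(); print(s)
for c in("top","side"):
    F=snap(c,c+"0.png"); print(c,np.round(F["cam_to_world"],3).tolist(),F["fx"],F["k1"])
    for n,z in [("mould",0),("mould_row",.04),("scrap_tray",0),("knob_orange_grip",.077),("knob_blue_grip",.077),("knob_grey_grip",.077)]+[(k+"_a_head",.064) for k in "red yellow green black purple".split()]+[("stock_bin",0),("plaster_cup",0),("rotary_tool",0),("casting",0)]:
        r=tip_of(c,n)
        print(n,[(np.round(d["score"],2),np.round(d["centre"]),np.round(onz(F,d["centre"],z),3)) for d in r[:2]])
E
```

```text
pics
{'clock': 0.0, 'q': array([ 1.08281794e+00,  3.26944260e-01, -1.93600047e-01,  1.05197364e+00,
        3.14417049e-05,  1.43660874e+00]), 'joint_velocities': array([-2.00605928e-04, -1.08615949e-05,  2.42401118e-03, -5.97302484e-05,
        1.89823168e-03,  1.16528460e-03]), 'tau': array([-1.03830935e-03, -4.43405128e+01,  2.62436038e+01,  1.55509851e-02,
       -3.02904928e-04,  7.27289631e-06]), 'position': array([0.19022807, 0.51538887, 0.20279552]), 'eef_rot': array([-5.52741346e-01, -3.09201812e+00,  2.55894175e-03]), 'contact_force': array([-0.20025467, -0.41438655,  0.16666041]), 'wrist_torque': array([ 0.02910372, -0.00079229, -0.02181796]), 'grasp_force': 0.0, 'finger_gap': 0.9956093584223239}
top [[0.008, -0.986, 0.164, 0.424], [-1.0, -0.009, -0.002, -0.019], [0.003, -0.164, -0.987, 1.137], [0.0, 0.0, 0.0, 1.0]] 607.6703907285735 -0.21435144809718376
mould [(np.float64(0.77), array([309., 267.]), array([ 0.563, -0.009,  0.   ]))]
mould_row [(np.float64(0.66), array([161., 187.]), array([0.706, 0.27 , 0.04 ])), (np.float64(0.64), array([309., 237.]), array([ 0.613, -0.0
[... 1894 characters left out ...]
y([0.626, 0.107, 0.064]))]
green_a_head [(np.float64(0.8), array([308., 231.]), array([ 0.616, -0.011,  0.064]))]
black_a_head [(np.float64(0.83), array([332., 246.]), array([ 0.614, -0.068,  0.064]))]
purple_a_head [(np.float64(0.89), array([362., 265.]), array([ 0.612, -0.132,  0.064]))]
stock_bin [(np.float64(0.94), array([393., 411.]), array([ 0.467, -0.301,  0.   ]))]
plaster_cup [(np.float64(0.81), array([238., 176.]), array([0.709, 0.284, 0.   ]))]
rotary_tool [(np.float64(0.98), array([361., 213.]), array([ 0.784, -0.003,  0.   ])), (np.float64(0.35), array([265., 202.]), array([0.68 , 0.168, 0.   ]))]
casting [(np.float64(0.88), array([458., 292.]), array([ 0.723, -0.258,  0.   ]))]
```

View pics/top0.png

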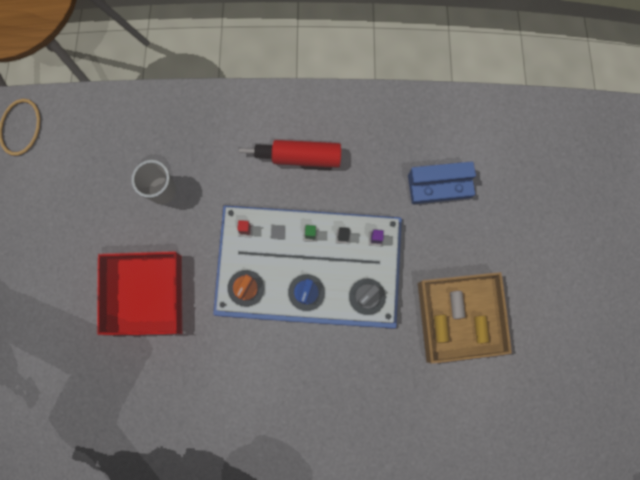

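View pics/side0.png

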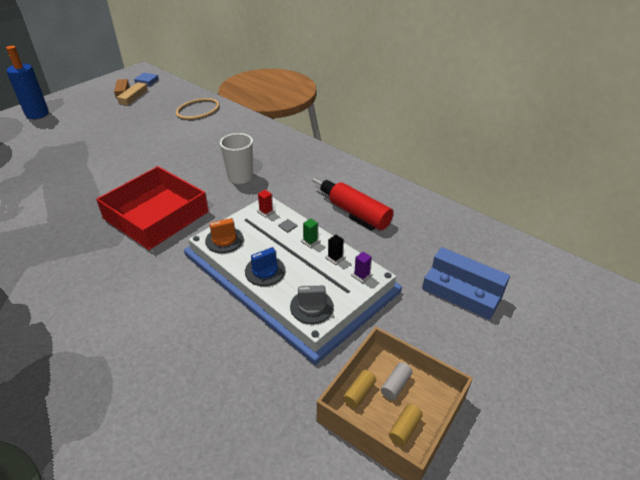

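The top view shows red, green, black and purple inserts at (244,227), (310,232), (344,234) and (377,236), and a flat cap in the yellow socket. The knobs are orange, blue and grey from left to right at (246,288), (306,292) and (367,296). The tray is on the left at (141,296) and the bin is on the right.

Next I'll take a nearer look with the wrist camera.

Run:
```python
from h import *
print(np.round(get_state()["q"],2))
movep([0.53,-0.01,0.34],down(np.pi-0.05))
s=get_state();print(s["position"],s["q"])
F=snap("wrist","w0.png"); print(np.round(F["T_tool_cam"],3).tolist(),F["fx"],F["k1"])
for n,z in [("mould_row",.04),("knob_orange_grip",.077),("knob_blue_grip",.077),("knob_grey_grip",.077)]+[(k+"_a_head",.064) for k in "red green black purple".split()]:
    for c in ("wrist",):
        r=tip_of(c,n)
        print(n,[(np.round(d["score"],2),np.round(d["centre"]),np.round(onz(F,d["centre"],z),4)) for d in r[:2]])
    m=silhouettes("wrist",n) if "knob" in n else []
    for d in m[:1]:
        P=np.argwhere(d["mask"]); print(d["score"],len(P),cv2.minAreaRect(P[:,::-1].astype(np.float32)))
```

```text
[ 1.08  0.33 -0.19  1.05  0.    1.44]
[ 0.52989368 -0.00927277  0.33982177] [-1.56950322e-01  2.37561533e-01  3.12682607e-02  1.36487054e+00
  2.02722296e-04 -1.08039238e-01]
[[0.001, -0.948, -0.318, 0.083], [1.0, 0.001, 0.0, -0.001], [0.0, -0.318, 0.948, -0.169], [0.0, 0.0, 0.0, 1.0]] 432.4239831086504 -0.09962252017959616
mould_row [(np.float64(0.78), array([320., 258.]), array([ 0.6157, -0.0101,  0.04  ])), (np.float64(0.66), array([321., 269.]), array([ 0.6295, -0.0096,  0.04  ]))]
knob_orange_grip [(np.float64(0.71), array([429., 174.]), array([0.5181, 0.1037, 0.077 ]))]
0.91 1450 ((422.0000305175781, 170.50001525878906), (41.59086227416992, 42.93250274658203), 26.56505012512207)
knob_blue_grip [(np.float64(0.85), array([320., 171.]), array([ 0.5107, -0.0065,  0.077 ])), (np.float64(0.3), array([424., 266.]), array([0.6173, 0.1014, 0.077 ]))]
knob_grey_grip [(np.float64(0.92), array([210., 170.]), array([ 0.5042, -0.1168,  0.077 ]))]
0.72 1480 ((214.87973022460938, 169.42837524414062), (41.590023040771484, 44.969207763671875), 8.972626686096191)
red_a_head [(np.float64(0.58), array([319., 267.]), array([ 0.6176, -0.0121,  0.064 ])), (np.float64(0.58), array([136., 333.]), array([ 0.6921, -0.2335,  0.064 ]))]
green_a_head [(np.float64(0.66), array([320., 268.]), array([ 0.6199, -0.0109,  0.064 ]))]
black_a_head [(np.float64(0.84), array([265., 267.]), array([ 0.6157, -0.0712,  0.064 ]))]
purple_a_head []
```

View pics/w0.png

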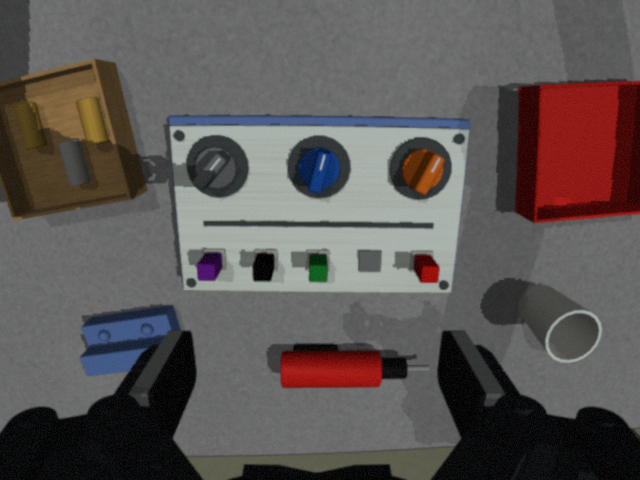

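The nearer view fits the coarse poses, and the knob row gives a mould yaw of about -0.063. I'll take a close picture over each knob to read the bar angles.

Run:
```python
from h import *
K={"orange":(.5181,.1037),"blue":(.5107,-.0065),"grey":(.5042,-.1168)}
out=[]
for n,(x,y) in K.items():
    movep([x,y,0.155],down(np.pi-.063))
    F=snap("wrist"); r=tip_of("wrist",f"knob_{n}_grip")
    print(n,[(round(d["score"],2),np.round(onz(F,d["centre"],.077),4)) for d in r[:2]])
    # orthophoto at bar-top height: world window 70mm, 4 px/mm, up=+x,left=+y
    g=np.linspace(-.03,.03,240)
    mp=np.array([[proj(F,(x-a,y-b,.084)) for b in g] for a in g],np.float32)
    o=cv2.remap(F["img"],mp[...,0],mp[...,1],cv2.INTER_LINEAR); out.append(o)
cv2.imwrite("pics/knobs.png",np.hstack(out)[:,:,::-1])
```

```text
orange [(0.73, array([0.5177, 0.101 , 0.077 ]))]
blue [(0.74, array([ 0.5118, -0.0057,  0.077 ]))]
grey [(0.56, array([ 0.5044, -0.117 ,  0.077 ]))]
```

View pics/knobs.png

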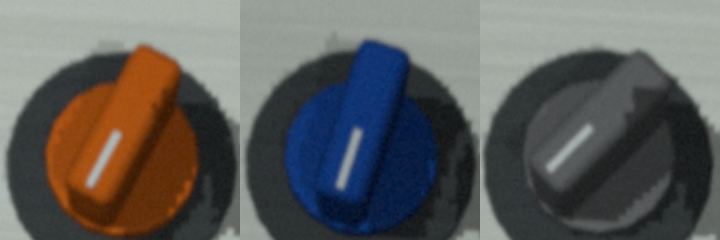

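Each bar is centred in its orthophoto. Reading the stripes and edges, the bar angles in the world frame are about -0.47 (orange), -0.30 (blue) and -0.74 rad (grey). I'll turn orange first.

```bash
cat >> h.py <<'E'
def knob(x,y,yaw,step=0.1,lim=0.6,maxturn=2.7):
    movep([x,y,.16],down(yaw)); move_l([x,y,.061],.08)
    grab(50); s=get_state(); q0=s["q"].copy(); t0=s["wrist_torque"][2]
    print("gripped",s["finger_gap"],s["grasp_force"],s["contact_force"],s["position"],q0[5],s["clock"])
    q=q0.copy(); log=[]
    while q[5]-q0[5]<maxturn:
        q[5]+=step; set_joints(q); s=get_state(); t=s["wrist_torque"][2]-t0; log.append((round(s["q"][5]-q0[5],2),round(t,2),round(s["grasp_force"])))
        if abs(t)>lim: break
    print(log); print(s["finger_gap"],s["contact_force"],s["clock"])
E
python3 - <<'E'
from h import *
knob(.5178,.1025,-.47)
E
```

```text
gripped -0.0010620004924700903 0.0 [ 0.03746731  0.31822966 -0.08294633] [0.51776027 0.10252549 0.06097879] -2.6160603935452147 10.825
[(np.float64(0.1), np.float64(-0.08), 0), (np.float64(0.2), np.float64(-0.02), 0), (np.float64(0.3), np.float64(-0.07), 0), (np.float64(0.4), np.float64(-0.08), 0), (np.float64(0.5), np.float64(-0.04), 0), (np.float64(0.6), np.float64(-0.04), 0), (np.float64(0.7), np.float64(-0.06), 0), (np.float64(0.8), np.float64(-0.08), 0), (np.float64(0.9), np.float64(-0.03), 0), (np.float64(1.0), np.float64(-0.06), 0), (np.float64(1.1), np.float64(-0.08), 0), (np.float64(1.2), np.float64(-0.09), 0), (np.float64(1.3), np.float64(-0.04), 0), (np.float64(1.4), np.float64(-0.02), 0), (np.float64(1.5), np.float64(-0.08), 0), (np.float64(1.6), np.float64(-0.1), 0), (np.float64(1.7), np.float64(-0.05), 0), (np.float64(1.8), np.float64(-0.05), 0), (np.float64(1.9), np.float64(-0.06), 0), (np.float64(2.0), np.float64(-0.04), 0), (np.float64(2.1), np.float64(-0.06), 0), (np.float64(2.2), np.float64(-0.07), 0), (np.float64(2.3), np.float64(-0.06), 0), (np.float64(2.4), np.float64(-0.02), 0), (np.float64(2.5), np.float64(-0.05), 0), (np.float64(2.6), np.float64(-0.11), 0), (np.float64(2.7), np.float64(-0.04), 0)]
0.0009370852072161934 [ 0.46052612 -0.56962917  0.64649134] 17.575
```

Run:
```python
from h import *
s=get_state();print(s["q"],s["position"],s["eef_rot"],s["finger_gap"])
F=snap("side"); cv2.imwrite("pics/s1.png",cv2.resize(F["img"][100:340,120:420,::-1],None,fx=2,fy=2))
```

```text
[ 5.55700376e-02  4.28030375e-01 -4.44717823e-01  6.98173277e-01
  2.78365174e-05  7.90572978e-02] [0.51772917 0.1025229  0.06096707] [-3.68913683e-02 -3.14124929e+00 -3.04024846e-05] 0.0009370852072161934
```

View pics/s1.png

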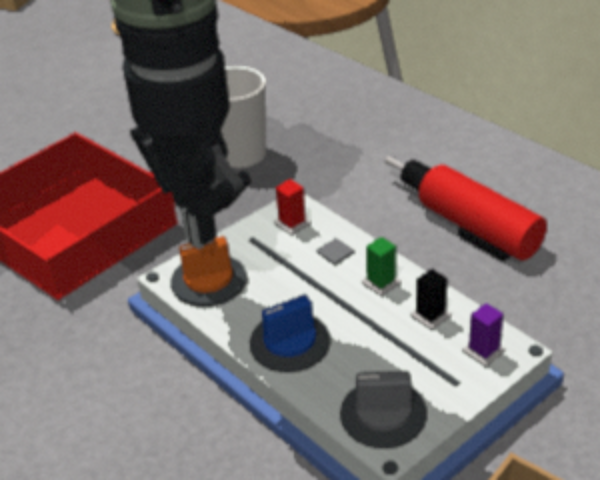

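Run:
```python
from h import *
F=snap("side"); s=get_state()
print([(proj(F,(.5177,.1025,z))-[120,100])*2 for z in (.061,.077,.084,.12)])
move_l([.5178,.1025,.12],.08)
F2=snap("side");W=snap("wrist")
cv2.imwrite("pics/s2.png",np.hstack([cv2.resize(F2["img"][120:320,150:350],(400,400)),cv2.resize(W["img"],(400,300))[0:300] if 0 else cv2.copyMakeBorder(cv2.resize(W["img"],(400,300)),0,100,0,0,cv2.BORDER_CONSTANT)])[:,:,::-1])
print([(proj(F2,(.5177,.1025,z))-[150,120])*2 for z in (.084,.12)], get_state()["position"],proj(W,(.5177,.1025,.084))*.625)
print([(round(d["score"],2),np.round(onz(W,d["centre"],.077),4)) for d in tip_of("wrist","knob_orange_grip")])
print(np.array(F2["img"]).shape)
```

```text
[array([204.95705906, 263.58654485]), array([202.76254386, 249.58375496]), array([201.78534951, 243.34917114]), array([196.58764432, 210.19471421])]
[array([141.78534951, 203.34917114]), array([136.58764432, 170.19471421])] [0.51727088 0.10246575 0.11937541] [199.46626467 172.46953872]
[(0.63, array([0.518, 0.102, 0.077]))]
(480, 640, 3)
```

View pics/s2.png

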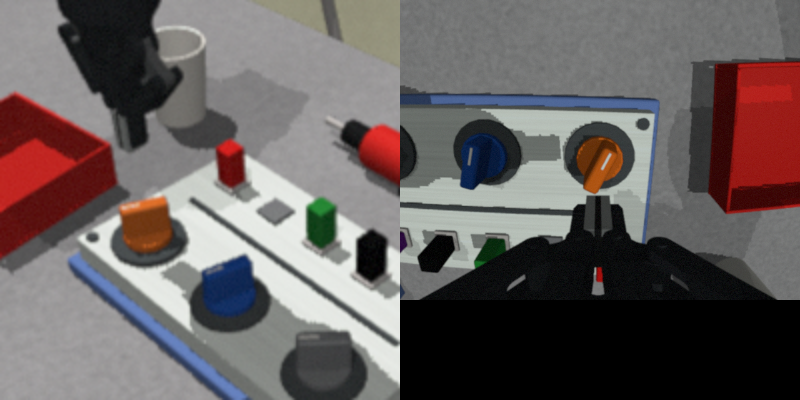

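The side and wrist pictures both put the shut fingertips about 20 mm short of the reported TCP, so the fingers closed just above the orange bar and the knob didn't move. A light touch on the bare bench will give the true offset.

Run:
```python
from h import *
move_l([.5178,.1025,.17],.15)
movep([.38,0,.06],down(np.pi))
r=move_l([.38,0,-.03],.03,until_force=3)
s=get_state();print(r,s["position"],s["contact_force"],s["clock"])
move_l([.38,0,.15],.15)
let_go();print(get_state()["finger_gap"],get_state()["clock"])
```

```text
True [ 3.80057491e-01 -6.69031260e-06 -2.76583690e-02] [-1.23123158 -0.55404612  5.85119912] 22.6833
0.9981567054415438 24.8
```

Contact came at a reported z of -0.027, so the tips sit about 25 mm behind the reported TCP. I'll shift all heights by that amount and retry orange.

```bash
sed -i 's/move_l(\[x,y,.061\],.08)/move_l([x,y,.037],.08,until_force=8)/' h.py
sed -i 's/grab(50); s=get_state()/grab(50); s=get_state(); assert s["finger_gap"]>.05,s/' h.py
python3 - <<'E'
from h import *
knob(.5178,.1025,-.47)
E
```

```text
gripped 0.15091847482014648 51.70540630817413 [1.23139043 5.15065031 0.9637336 ] [0.51860381 0.10433796 0.03739351] -2.615983241775476 29.2083
[(np.float64(0.1), np.float64(0.05), 52), (np.float64(0.2), np.float64(0.0), 52), (np.float64(0.3), np.float64(0.02), 52), (np.float64(0.4), np.float64(0.01), 51), (np.float64(0.49), np.float64(0.01), 51), (np.float64(0.59), np.float64(0.01), 51), (np.float64(0.69), np.float64(-0.03), 51), (np.float64(0.79), np.float64(0.01), 51), (np.float64(0.89), np.float64(-0.01), 51), (np.float64(0.99), np.float64(0.04), 51), (np.float64(1.09), np.float64(0.01), 51), (np.float64(1.19), np.float64(0.01), 51), (np.float64(1.29), np.float64(0.02), 51), (np.float64(1.39), np.float64(0.03), 51), (np.float64(1.49), np.float64(-0.05), 51), (np.float64(1.59), np.float64(-0.01), 51), (np.float64(1.69), np.float64(0.01), 51), (np.float64(1.79), np.float64(0.03), 51), (np.float64(1.89), np.float64(0.01), 51), (np.float64(1.99), np.float64(0.23), 51), (np.float64(2.09), np.float64(1.15), 81)]
0.15219261072461557 [ 5.71633234  0.91616178 -3.02187143] 34.4583
```

Orange gripped firmly and turned about 2.0 rad to a hard stop, with torque rising to 1.15 N m. Now blue and grey.

```bash
cat >> h.py <<'E'
def up(z=.16):
    p=get_state()["position"]; move_l([p[0],p[1],z],.15)
E
python3 - <<'E'
from h import *
let_go(); up()
knob(.5117,-.0055,-.30)
E
echo
python3 - <<'E'
from h import *
s=get_state()
if abs(s["wrist_torque"][2])>.5 and s["finger_gap"]>.05:
    let_go(); up()
    knob(.5048,-.1160,-.74)
E
```

```text
gripped 0.14877247920090103 50.388643741607666 [-0.34106174  1.28972176  2.63023244] [ 0.51175927 -0.00541219  0.03720732] -2.9967187309651204 40.5833
[(np.float64(0.1), np.float64(-0.18), 50), (np.float64(0.2), np.float64(-0.19), 50), (np.float64(0.3), np.float64(-0.21), 50), (np.float64(0.4), np.float64(-0.12), 50), (np.float64(0.5), np.float64(-0.12), 50), (np.float64(0.6), np.float64(-0.17), 50), (np.float64(0.7), np.float64(-0.15), 50), (np.float64(0.8), np.float64(-0.11), 50), (np.float64(0.9), np.float64(-0.19), 50), (np.float64(1.0), np.float64(-0.14), 50), (np.float64(1.1), np.float64(-0.09), 50), (np.float64(1.2), np.float64(-0.15), 50), (np.float64(1.3), np.float64(-0.16), 50), (np.float64(1.4), np.float64(-0.13), 50), (np.float64(1.5), np.float64(-0.19), 50), (np.float64(1.6), np.float64(-0.17), 49), (np.float64(1.7), np.float64(-0.15), 49), (np.float64(1.8), np.float64(-0.17), 49), (np.float64(1.9), np.float64(-0.18), 49), (np.float64(2.0), np.float64(-0.17), 49), (np.float64(2.1), np.float64(-0.16), 49), (np.float64(2.19), np.float64(0.67), 53)]
0.15334868882594693 [ 6.
[... 316 characters left out ...]
.float64(0.39), np.float64(-0.07), 50), (np.float64(0.49), np.float64(-0.07), 50), (np.float64(0.59), np.float64(-0.09), 50), (np.float64(0.69), np.float64(0.01), 50), (np.float64(0.79), np.float64(-0.07), 50), (np.float64(0.89), np.float64(-0.07), 50), (np.float64(0.99), np.float64(-0.05), 50), (np.float64(1.09), np.float64(-0.0), 50), (np.float64(1.19), np.float64(-0.04), 50), (np.float64(1.29), np.float64(-0.06), 50), (np.float64(1.39), np.float64(-0.05), 50), (np.float64(1.49), np.float64(-0.1), 50), (np.float64(1.59), np.float64(-0.07), 50), (np.float64(1.69), np.float64(-0.07), 50), (np.float64(1.79), np.float64(1.13), 68)]
0.14811285873780192 [ 4.75889232  2.79167956 -3.45360874] 56.3
```

All three knobs stopped near a world angle of -2.45, which matches mould yaw minus 2.4. I'll release, look again, check the knobs and refine the heads.

Run:
```python
from h import *
let_go(); up(.2)
movep([.60,-.01,.28],down(np.pi-.06))
F=snap("wrist"); I=F["img"].copy()
P={"red":(.626,.108),"green":(.6188,-.0117),"black":(.6152,-.0716),"purple":(.6116,-.1315)}
for n,p in P.items():
    print(n,[(round(d["score"],2),np.round(onz(F,d["centre"],.064),4)) for d in tip_of("wrist",n+"_a_head")[:2]])
    for dx,dy in((-1,-1),(-1,1),(1,1),(1,-1)):
        c,s_=np.cos(-.06),np.sin(-.06); a,b=dx*.01,dy*.01
        u=proj(F,(p[0]+c*a-s_*b,p[1]+s_*a+c*b,.084)); cv2.circle(I,tuple(int(round(v)) for v in u),1,(255,255,0),-1)
cv2.imwrite("pics/w3.png",cv2.resize(I,(800,600),interpolation=cv2.INTER_NEAREST)[:,:,::-1])
F=snap("top")
print("tray",[(round(d["score"],2),np.round(onz(F,d["centre"],0),3)) for d in tip_of("top","scrap_tray")[:2]],get_state()["clock"])
```

```text
red [(0.37, array([ 0.6146, -0.0686,  0.064 ]))]
green [(0.8, array([ 0.6184, -0.0131,  0.064 ]))]
black [(0.86, array([ 0.6161, -0.07  ,  0.064 ])), (0.38, array([ 0.7423, -0.0042,  0.064 ]))]
purple [(0.61, array([ 0.6114, -0.1336,  0.064 ])), (0.61, array([ 0.4779, -0.257 ,  0.064 ]))]
tray [(0.68, array([0.45 , 0.297, 0.   ])), (0.46, array([ 0.468, -0.288,  0.   ]))] 59.4417
```

View pics/w3.png

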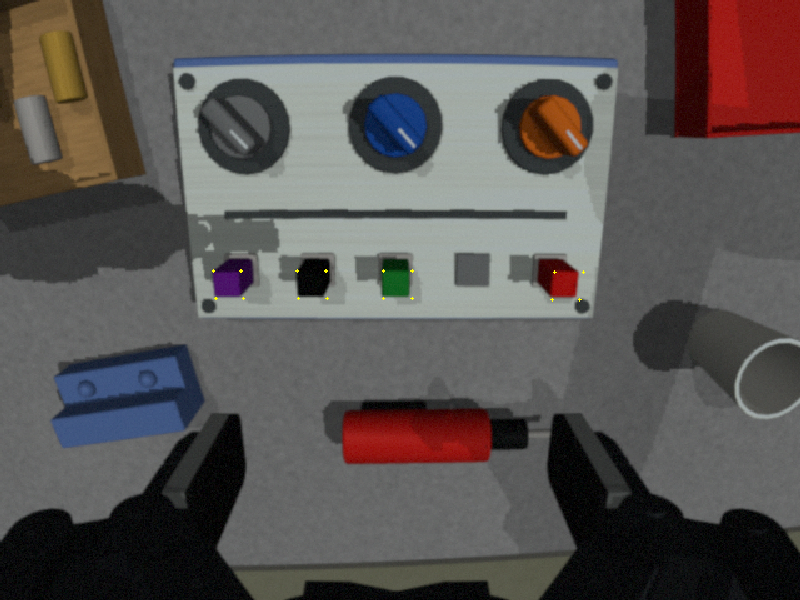

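The knobs are parallel at their stops. The predicted head corners, drawn in yellow, fall on the head tops, for example green at (397,284) and red at (567,285), with red about 1 mm off. The tray has been knocked to about (0.45, 0.297). Red tug first.

```bash
cat >> h.py <<'E'
YAW=np.pi/2-.06
def tug(x,y,zt=.032):
    movep([x,y,.15],down(YAW)); move_l([x,y,zt],.08,until_force=6)
    grab(40); s=get_state(); print("grip",s["finger_gap"],s["grasp_force"],s["contact_force"],s["position"])
    if not .1<s["finger_gap"]<.35: print("BAD GRIP"); return None
    for _ in range(2): move_l(get_state()["position"],.02)
    s=get_state(); p=s["position"].copy(); f0=s["contact_force"].copy()
    print("recentred",f0,p)
    hit=move_l(p+[0,0,.009],.008,until_force=10.5)
    sleep(.3); s=get_state(); f=s["contact_force"]-f0; dz=s["position"][2]-p[2]
    print("hit",hit,"dF",f,"rise",dz,s["finger_gap"],s["clock"])
    if abs(f[2])>7:
        move_l(p,.02); sleep(.2); print("back",get_state()["contact_force"],get_state()["position"]); let_go(); up(.15); return "held"
    return "free?"
E
python3 - <<'E'
from h import *
print(tug(.6257,.107))
E
```

```text
grip 0.22561897274392168 40.256221890449524 [0.16876482 0.85127701 0.91260733] [0.62588581 0.10699246 0.03218197]
recentred [ 0.5123606  -0.21478399  1.30561691] [0.62589781 0.10699023 0.03218634]
hit False dF [-0.35349586  0.73048527 -1.31219105] rise 0.008958404394663097 0.22838310893586417 65.3
free?
```

Red came up with no resistance, so it isn't retained. I'll lift it out, locate the tray again and place it.

```bash
cat >> h.py <<'E'
def tray(f=None):
    F=snap("top",f); o=[]
    for d in silhouettes("top","scrap_tray")[:1]:
        m=max(cv2.findContours(d["mask"].astype(np.uint8),cv2.RETR_EXTERNAL,cv2.CHAIN_APPROX_NONE)[0],key=cv2.contourArea)
        c=np.array([onz(F,q,.05)[:2] for q in m[:,0].astype(float)])
        r=cv2.minAreaRect((c*1000).astype(np.float32)); print("tray rect",r,d["score"])
    print("tip",[(round(d["score"],2),np.round(onz(F,d["centre"],0),3)) for d in tip_of("top","scrap_tray")[:2]])
    return r
E
python3 - <<'E'
from h import *
up(.12); s=get_state(); print(s["finger_gap"],s["contact_force"])
tray("t4.png"); print(get_state()["clock"])
F=snap("wrist","w4.png")
cv2.imwrite("pics/c4.png",np.hstack([cv2.imread("pics/t4.png")[180:420,60:380],cv2.resize(cv2.imread("pics/w4.png"),(320,240))]))
E
```

```text
0.22491034809298288 [ 0.05083542  0.37132579 -0.56819551]
tray rect ((493.4494934082031, 367.07208251953125), (11.460281372070312, 59.38530349731445), 86.98625183105469) 0.69
tip []
66.125
```

View pics/c4.png

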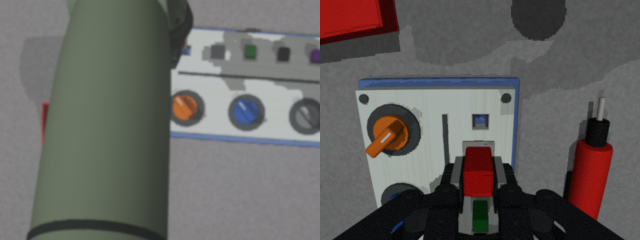

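The arm hides the tray from the top camera. The red insert is held at (480,170) and its socket is empty. I'll use the wrist and side cameras for the tray.

Run:
```python
from h import *
p=get_state()["position"]; move_l([p[0],p[1],.2],.15)
movep([.45,.27,.30],down(YAW))
F=snap("wrist","w5.png")
for d in silhouettes("wrist","scrap_tray")[:1]:
    m=max(cv2.findContours(d["mask"].astype(np.uint8),cv2.RETR_EXTERNAL,cv2.CHAIN_APPROX_NONE)[0],key=cv2.contourArea)
    c=np.array([onz(F,q,.05)[:2] for q in m[:,0].astype(float)])*1000
    print(cv2.minAreaRect(c.astype(np.float32)),d["score"])
print("w",[(round(d["score"],2),np.round(onz(F,d["centre"],0),3)) for d in tip_of("wrist","scrap_tray")[:2]])
F=snap("side","s5.png")
print("s",[(round(d["score"],2),np.round(onz(F,d["centre"],0),3)) for d in tip_of("side","scrap_tray")[:2]])
print(get_state()["finger_gap"],get_state()["clock"])
cv2.imwrite("pics/c5.png",np.hstack([cv2.resize(cv2.imread("pics/w5.png"),(400,300)),cv2.resize(cv2.imread("pics/s5.png"),(400,300))]))
```

```text
((451.0267333984375, 292.3663330078125), (150.3079071044922, 150.14231872558594), 2.685696840286255) 0.95
w [(0.62, array([0.449, 0.294, 0.   ]))]
s []
0.22814717832687476 68.125
```

View pics/c5.png

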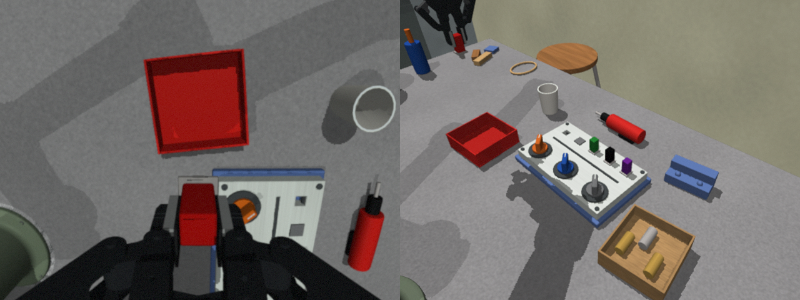

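The tray is centred at (0.451, 0.292), yaw +0.05, and empty. Placing red.

```bash
cat >> h.py <<'E'
def drop(x,y,yaw=np.pi/2+.047,z=.026):
    movep([x,y,.12],down(yaw)); move_l([x,y,z],.08,until_force=4); s=get_state(); print("at",s["position"],s["finger_gap"])
    let_go(); up(.2)
E
python3 - <<'E'
from h import *
drop(.450,.312)
print(tug(.6190,-.0122))
E
```

```text
at [0.45048138 0.31223663 0.02651701] 0.22778103710339076
grip 0.223618036411843 39.87204909324646 [-0.16789755  0.14574235  0.58944392] [ 0.61919934 -0.01226134  0.03218453]
recentred [-0.05371199 -0.90301599  0.63725665] [ 0.61916657 -0.01226424  0.03217696]
hit False dF [-0.12471691  1.42027627 -0.99197648] rise 0.008967061675312034 0.2253069754496059 77.875
free?
```

Green is free as well. I'll carry it over and check the tray on the way.

```bash
cat >> h.py <<'E'
def totray(f):
    up(.2); movep([.45,.27,.26],down(YAW)); F=snap("wrist",f); g=get_state()["finger_gap"]
    d=silhouettes("wrist","scrap_tray")[0]
    m=max(cv2.findContours(d["mask"].astype(np.uint8),cv2.RETR_EXTERNAL,cv2.CHAIN_APPROX_NONE)[0],key=cv2.contourArea)
    c=np.array([onz(F,q,.05)[:2] for q in m[:,0].astype(float)])*1000
    print(cv2.minAreaRect(c.astype(np.float32)),d["score"],"gap",g,get_state()["clock"])
E
python3 - <<'E'
from h import *
totray("w6.png")
I=cv2.imread("pics/w6.png");cv2.imwrite("pics/c6.png",I[0:400,150:550])
E
```

```text
((451.1644287109375, 292.9160461425781), (149.68359375, 149.16990661621094), 2.6359033584594727) 0.96 gap 0.225625963264135 80.45
```

View pics/c6.png

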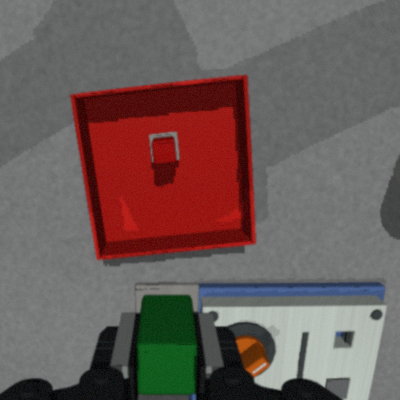

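Red stands upright in the tray at crop (164,150), and the green is held. I'll put green 55 mm nearer the plate in the tray, then tug black.

Run:
```python
from h import *
drop(.450,.257)
print(tug(.6155,-.0715))
```

```text
at [0.45047252 0.25720752 0.02648514] 0.2239031197801586
grip 0.2248502269447808 40.473931431770325 [-0.00367373 -0.17316986  1.19781608] [ 0.61561618 -0.07151994  0.03215327]
recentred [-0.61910175 -1.11655609  1.03642274] [ 0.61561242 -0.071504    0.03215891]
hit True dF [ 5.69784004  0.95873383 -7.83550544] rise 0.0024235157063345614 0.2247199830974994 89.4667
back [-0.31641124 -0.29050048  0.75303185] [ 0.61505202 -0.07137766  0.03216663]
held
```

Black holds, but that pull only reached about 8 N vertical because some of the force was lateral. I'll redo it, stepping on the vertical force alone.

```bash
cat >> h.py <<'E'
def tug2(x,y,zt=.032):
    movep([x,y,.15],down(YAW)); move_l([x,y,zt],.08,until_force=6)
    grab(40); s=get_state(); print("grip",s["finger_gap"],s["grasp_force"])
    if not .1<s["finger_gap"]<.35: print("BAD GRIP"); return None
    move_l(s["position"],.02); s=get_state(); p=s["position"].copy(); f0=s["contact_force"].copy()
    t=p.copy(); held=False; log=[]
    while t[2]-p[2]<.0115:
        t[2]+=.0005; move_l(t,.01); s=get_state(); f=s["contact_force"]-f0
        log.append((round((s["position"][2]-p[2])*1e3,1),*np.round(f,1).tolist()))
        t[:2]-=np.clip(-f[:2]*5e-5,-2e-4,2e-4)   # ease side load
        if -f[2]>11.3 or np.linalg.norm(f)>16: held=True; break
    sleep(.3); s=get_state(); print(log[::3],log[-1],"hold",s["contact_force"]-f0,s["finger_gap"],s["clock"])
    if held or -f[2]>5:
        move_l(p,.02); sleep(.2); print("back",get_state()["contact_force"],get_state()["position"]-p); let_go(); up(.15); return "held"
    return "free?"
E
python3 - <<'E'
from h import *
print(tug2(.6152,-.0714))
E
```

```text
grip 0.22387516644245067 39.37633574008942
[(np.float64(0.3), 1.0, 1.2, -1.8), (np.float64(1.8), 0.4, -0.1, -5.4), (np.float64(3.3), -0.4, 0.2, -8.8), (np.float64(4.8), -0.6, -0.5, -12.1)] (np.float64(4.8), -0.6, -0.5, -12.1) hold [ -0.06023637   0.05026278 -12.50657629] 0.22596472983973556 97.0917
back [ 0.93920174  0.66680562 -3.04463055] [0.00091709 0.00012548 0.00063078]
held
```

Black held at 12 N and went back. Purple next.

Run:
```python
from h import *
r=tug2(.6117,-.1318); print(r)
if r=="free?": totray("w7.png")
```

```text
grip 0.2273048254680684 39.96802031993866
[(np.float64(0.3), 0.6, 1.0, -1.2), (np.float64(2.1), 0.7, -0.4, -1.5), (np.float64(3.5), 0.1, 0.1, -0.7), (np.float64(5.0), -0.2, -0.7, -1.2), (np.float64(6.5), 0.8, -1.9, -1.2), (np.float64(8.0), -0.4, -0.3, -1.0), (np.float64(9.6), 0.8, -1.3, -1.5), (np.float64(11.0), 1.1, -0.5, -1.6)] (np.float64(11.6), 0.1, -0.7, -1.2) hold [ 1.19791457 -0.66761334 -1.02517468] 0.2264073391621581 108.1667
free?
((451.16278076171875, 292.8741455078125), (149.8022003173828, 149.07359313964844), 2.7362287044525146) 0.69 gap 0.22505104379842042 111.0667
```

Run:
```python
from h import *
I=cv2.imread("pics/w7.png");cv2.imwrite("pics/c7.png",I[0:400,150:550])
```

```text
(no output)
```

View pics/c7.png

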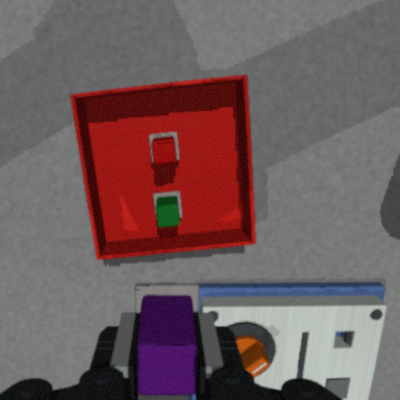

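Red and green both stand upright in the tray at crop (164,150) and (167,210). Purple goes at the free right side, with the fingers turned along y to stay clear.

Run:
```python
from h import *
movep([.489,.286,.16],down(np.pi+.047))
drop(.489,.286,np.pi+.047)
movep([.45,.25,.30],down(YAW)); F=snap("wrist","w8.png")
movep([.53,-.01,.34],down(np.pi-.06)); F=snap("wrist","w9.png")
cv2.imwrite("pics/c8.png",np.hstack([cv2.resize(cv2.imread("pics/"+f),(400,300)) for f in("w8.png","w9.png")]))
s=get_state();print(s["clock"],s["contact_force"])
```

```text
at [0.48953431 0.28623209 0.02657146] 0.22509249370442705
119.5 [-0.39207456 -0.29020703 -0.00246139]
```

View pics/c8.png

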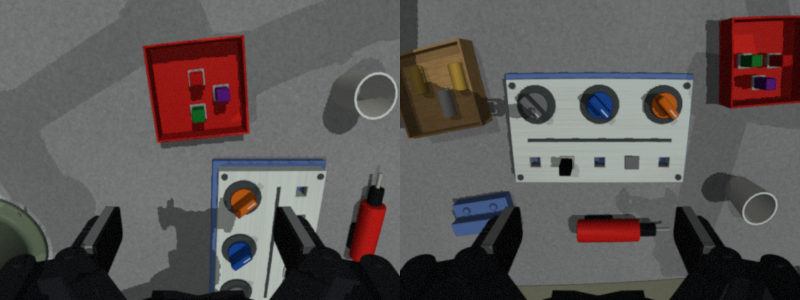

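The three loose inserts stand in the upright tray, black is in its socket, the knobs are at their stops and the bystanders haven't moved. Handing in.

```bash
python3 -c "
from cell import *
print(sign_off())"
```

```text
the job is handed in; nothing more can be done
None
```

I turned the knobs to their stops (orange, blue, grey), then tug-tested red, green, black and purple: black held at about 12 N after a first pull of about 8 N, the other three came out and are in the upright tray, and yellow's socket has only a cap; I handed in soon after 119.5 s on the robot clock.

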